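# Find the tool case whose lid hinge still holds

### The job

One of the two tool cases has a worn lid hinge and the other a good one: try the lids by lifting one by its bar handle to about 55 degrees and letting go to see whether it stays. When you have the one that stays by itself (leave it for a second), close the fingers and lean gently on its yellow bumper roller straight from above with a steady push of about 8 N, never more than 15 N, then back off and leave that lid standing open at about 55 degrees, the other case shut and everything else on the bench where it was.

Things in the scene. Friction and masses are not known exactly. Their poses are not given: they have to be found in the camera images.
- case_a: One of two identical tool cases screwed to the bench (they look alike; which of them has the good hinge cannot be seen, and they swap sides): black open base 190 (x) x 240 (y) x 85 mm high, dark red lid on top, aluminium bar handle in front. Origin: centre of the underside; own x points from the handle side (front) to the hinge side (back), z up.
- lid_a: Red lid of case_a, 190 x 240 x 22 mm, 0.36 to 0.73 kg; origin at the middle of its hinge line, z normal to its top: the tilt of z is the opening angle (0 shut, stop at 100 degrees). Good hinge: stays where left, resists with about 2.4 N m either way (up to 15 N at the bar to lift), at 46 to 66 degrees bears 10 N pressing down on the roller. Worn: lifts with under 5 N, falls shut in about a second.
- hinge_a (a point): Middle of the hinge line of lid_a: 85.5 mm above the bench at the case's back edge; the line runs along the case's y.
- grip_a (a point): Middle of the bar handle of lid_a, on the rod's axis. The handle is a U of round aluminium rod 14 mm thick in the lid's plane: a 90 mm cross bar parallel to the hinge, 46 mm (39 mm clear gap) in front of the lid's edge, on two legs. The point is 236 mm from the hinge line towards the front and 11 mm above it when shut (96.5 mm above the bench). Turns with the lid; nothing is above or under it.
- case_b: One of two identical tool cases screwed to the bench (they look alike; which of them has the good hinge cannot be seen, and they swap sides): black open base 190 (x) x 240 (y) x 85 mm high, dark red lid on top, aluminium bar handle in front. Origin: centre of the underside; own x points from the handle side (front) to the hinge side (back), z up.
- lid_b: Red lid of case_b, 190 x 240 x 22 mm, 0.36 to 0.73 kg; origin at the middle of its hinge line, z normal to its top: the tilt of z is the opening angle (0 shut, stop at 100 degrees). Good hinge: stays where left, resists with about 2.4 N m either way (up to 15 N at the bar to lift), at 46 to 66 degrees bears 10 N pressing down on the roller. Worn: lifts with under 5 N, falls shut in about a second.
- hinge_b (a point): Middle of the hinge line of lid_b: 85.5 mm above the bench at the case's back edge; the line runs along the case's y.
- grip_b (a point): Middle of the bar handle of lid_b, on the rod's axis. The handle is a U of round aluminium rod 14 mm thick in the lid's plane: a 90 mm cross bar parallel to the hinge, 46 mm (39 mm clear gap) in front of the lid's edge, on two legs. The point is 236 mm from the hinge line towards the front and 11 mm above it when shut (96.5 mm above the bench). Turns with the lid; nothing is above or under it.
- press_a (a point): Axle of the yellow bumper roller on the front edge of lid_a, left of the bar handle: a cylinder 20 mm across, 32 mm long, parallel to the hinge, set off-centre by 5 mm and stiffly clamped at an unknown turn, so its top is 5 to 15 mm above this point: feel for it. The axle is 212 mm in front of the hinge line, 11 mm above it when shut, 95 mm to the case's +y side. Nothing is above it.
- press_b (a point): Axle of the yellow bumper roller on the front edge of lid_b, left of the bar handle: a cylinder 20 mm across, 32 mm long, parallel to the hinge, set off-centre by 5 mm and stiffly clamped at an unknown turn, so its top is 5 to 15 mm above this point: feel for it. The axle is 212 mm in front of the hinge line, 11 mm above it when shut, 95 mm to the case's +y side. Nothing is above it.
- tape: Bystander, leave alone: blue tape roll, 90 mm across, 25 mm high; origin under its centre.
- screwdriver: Bystander, leave alone: red-handled screwdriver lying flat; origin at the middle underside.
- flask: Bystander, leave alone: navy drink flask, 72 mm across, 240 mm tall; origin under its centre.
- spray: Bystander, leave alone: teal spray can, 54 mm across, 170 mm tall; origin under its centre.
- mug: Bystander, leave alone: white mug, 80 mm across, 90 mm tall; origin under its centre.
- wrench: Bystander, leave alone: steel wrench lying flat; origin at the middle underside.
- vise_block: Bystander, leave alone: small dark steel block 50 x 35 x 30 mm; origin under its centre.

How it is judged:
On the way, in this order (a step that is already met when the one before it is completed fails the run):
1. the lid with the good hinge stands by itself, untouched, between 46 and 66 degrees (0.8 to 1.15 rad) for a second (angle between lid_a's own z axis and vertical between 0.8 and 1.15 rad and contact force between each of the arm, the fingers and case_a below 0.1 N and angular speed of lid_a below 0.03 rad/s), for 0.8 s.
2. its yellow roller is pressed by the fingers with 5 N or more while the lid stays between 46 and 66 degrees and still, for a third of a second (angle between lid_a's own z axis and vertical between 0.8 and 1.15 rad and angular speed of lid_a below 0.03 rad/s and contact force between the fingers and roller_a_c0 above 5 N), for 0.3 s.
At the end, for the whole second after the job is handed in: The lid with the good hinge stands still by itself between 46 and 66 degrees (0.8 to 1.15 rad), the lid with the worn hinge is shut (below 0.06 rad), and the robot touches neither case (all of step 1 and angle between lid_b's own z axis and vertical below 0.06 rad and contact force between each of the arm, the fingers and case_b below 0.1 N).
It fails at once if a yellow bumper roller is pressed with more than 15 N (contact force between the fingers and roller_a_c0 above 15 N or contact force between the fingers and roller_b_c0 above 15 N).
It fails at once if a bystander on the bench is moved more than 25 mm (distance of any of tape, screwdriver, flask, spray, mug, wrench, vise_block from where it was at the start of the episode above 0.025 m).
It also fails if it takes over 72 s, if anything falls off the work surface, if the arm or the gripper's body presses on something with over 40 N, if the wrist force passes 120 N, or if a joint passes its speed limit or range.

### The arm

A 7-joint arm with a two-finger parallel gripper is mounted at the origin on the work surface. World frame = base frame: x ahead of the robot, y to its left, z up, the work surface at z = 0. Lengths are in m, angles in rad, forces in N, time in s.
With the tool pointing down it reaches from about 0.4 to 0.875 m from the base axis. Payload 19.3 kg.
Tool frame: the origin (TCP) lies midway between the tips of the shut fingers; the grasp point (between the pads) lies bot.hold_point_z behind it (bot.hold_point_z is the distance from the TCP to the grasp point, in m); z points along the fingers, y is the line along which they close (so a half turn about z gives the same grasp; the last joint's range is limited). The gripper opens to 85 mm and grips with 20 to 120 N. Pads are 22 mm wide; open, the fingers measure 114 mm over their backs; the gripper's body (76 mm by 85 mm) begins 54 mm behind the grasp point. The pads swing forward as they close: fully open they stand 13 mm farther back than shut.
Start: joints at [1.242, 0.521, -0.036, 1.599, 0.021, 1.021, -0.113], TCP at [0.16, -0.604, 0.231] pointing down, gripper open.
Joint ranges: [-2.91, 2.91], [-0.3, 2.13], [-1.5, 1.42], [0.17, 2.43], [-1.26, 4.41], [0.16, 1.93], [-2.52, 2.52]. Speed limits (rad/s): [1.89, 1.89, 2.39, 2.39, 3.01, 3.01, 3.01].

### API

Orientations are given as a unit quaternion [x, y, z, w].
In Python, from station import bot gives the robot as it stands.
- The arm moves only by the shell command python3 -m creep FILE [OPENING] [FORCE], which reads ROWS from the file FILE. ROWS is a JSON list of rows, 1 to 20 of them, each an object with the fields trans (a list: dx, dy, dz in normalised numbers (1 is 0.4 m)), turn_vec (a list: a rotation vector rx, ry, rz in a scale on which 1.0 is pi/2 rad); a field left out counts as zero; each row is the pose to reach, as a shift and turn from the pose commanded when the command began, along the tool's axes at that moment; what a row does not reach only later rows make up. A row lasts 1/12 s, in which the tool goes at most 0.0417 m and 0.125 rad, less where a joint would pass 70% of its speed; a pose out of reach is approached as far as the arm can. OPENING is the opening from 0.0 (shut) to 1.0 (fully open), set as the command begins (- or left out keeps the last). The fingers move at their own pace and stop on an object; FORCE is the grip in N (left out, the last holds). Time passes only in rows, so rows that do not move let the fingers close. It prints the time, the measured TCP pose, the force, the opening and the grip force at its end. Shift and turn numbers lie between -1 and 1, and a call with a number outside is refused. Input that does not fit is refused with a message, and nothing moves.
- bot.get_state(): the state, without advancing time (a new reading comes with each control period).
- bot.snapshot(name): name is "scene" or "top" or "wrist"; returns the picture (480x640x3 uint8, red, green, blue); there is no depth.
- bot.camera_model(name): a dict with "camera_matrix" (3x3 intrinsics, pixels), "k1" (the pictures are not rectified: a ray, as slopes to the right and down, at radius r is drawn at 1 + k1 r^2 times it, then the intrinsics apply), "R" (3x3) and "t" (3): a world point X has camera coordinates R X + t. Camera axes: x right, y down, z forward; pixel columns grow to the right and rows downward; lengths in m; the calibration is good to about 2 mm. A picture is of the moment at which its call begins: read the wrist's pose just before it. camera_model takes no time and is no camera call; for the wrist camera it gives the pose at the moment of the call.
- bot.sign_off(): hands the job in; it is judged then, once.
The state is a dict: "clock": time; "qpos": joint angles; "qvel": joint speeds; "joint_torque": joint torques, N m; "ee_pos": TCP position; "tcp_rot": TCP orientation; "force": force on the tool from outside, world axes, zero at the start; "moment": the same for the moment, N m; "grip_width": opening from 0.0 (shut) to 1.0 (fully open); "finger_force": force on a finger pad.
Only numpy, scipy, OpenCV 4.12 (cv2) and the standard library are available. Lean on these libraries where they do the work, as an engineer would, in place of code of your own. Each camera call takes 0.05 s, during which the arm holds its last target. There are 200 camera calls.

## Working session

There is one attempt and no reset: what is moved stays moved. The work goes in short steps, Python scripts to look and compute and a shell command to move; the robot and the scene stay as the last step left them, time stands still between calls to the robot, and variables do not carry over. Pictures are saved under pics/ and viewed, at most 10 in all, crops included, and the job is handed in when it is done.

```bash
mkdir -p pics; ls; python3 - <<'E'
from station import bot
import cv2
s=bot.get_state(); print({k:(s[k]) for k in s}); print(bot.hold_point_z)
for n in("top","scene"):
    cv2.imwrite(f"pics/{n}0.png",bot.snapshot(n)[:,:,::-1]); m=bot.camera_model(n); print(n,m)
E
```

```text
pics
{'clock': 0.0, 'qpos': array([ 1.24179186,  0.52198097, -0.03635726,  1.60002337,  0.02118278,
        1.02109267, -0.11284053]), 'qvel': array([ 0.00114915,  0.00175345, -0.00037026,  0.00234327, -0.0014595 ,
        0.00024328,  0.00058804]), 'joint_torque': array([ 2.51531965e-03, -9.27083302e+01,  1.98187485e+00, -3.69922006e+01,
        1.79535424e-02,  8.39207845e-03, -3.60902288e-05]), 'ee_pos': array([ 0.15984995, -0.60385581,  0.23074048]), 'tcp_rot': array([ 9.91641203e-01,  1.29024844e-01, -9.75044111e-05, -5.51610707e-04]), 'force': array([-0.59425911,  0.12929124,  0.11888471]), 'moment': array([-0.02578875, -0.04242295, -0.00876934]), 'finger_force': 0.0, 'grip_width': 1.0030969125220264}
0.0187
top {'camera_matrix': array([[599.18311348,   0.        , 311.4215287 ],
       [  0.        , 599.18311348, 239.49707442],
       [  0.        ,   0.        ,   1.        ]]), 'k1': 0.04822809029891571, 'R': array([[ 0.02409083, -0.99968723,  0.0067142 ],
       [-0.98526892, -0.02487972, -0.16919265],
       [ 0.16930678, -0.0025393 , -0.98556013]]), 't': array([-0.00201886,  0.60413228,  1.34059579])}
scene {'camera_matrix': array([[454.666745  ,   0.        , 323.96716139],
       [  0.        , 454.666745  , 237.43505412],
       [  0.        ,   0.        ,   1.        ]]), 'k1': -0.03361449321079755, 'R': array([[-0.04961972,  0.9987007 ,  0.0116098 ],
       [ 0.75021295,  0.04494235, -0.65966712],
       [-0.65933179, -0.02402268, -0.75146823]]), 't': array([ 0.02694934, -0.37360443,  1.8279173 ])}
```

View pics/top0.png

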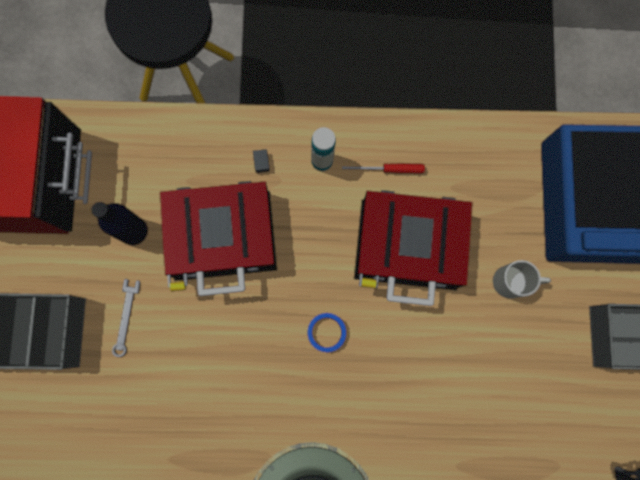

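View pics/scene0.png

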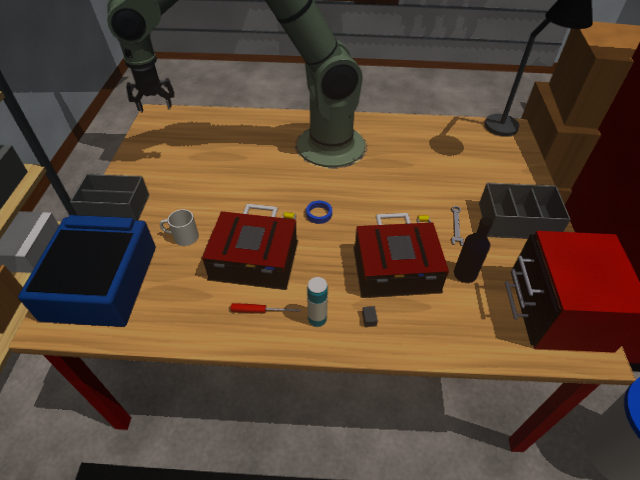

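The top view shows two red lids, centred near (217,228) and (416,238). Their handles are at (221,288) and (410,298), and the yellow rollers at (177,286) and (369,283). Fronts face the robot. The tape is at (328,333) and the flask at (120,222), left of the left case.

```bash
cat > h.py <<'E'
import numpy as np, cv2
from station import bot
def ray(n,uv,m=None):
    m=m or bot.camera_model(n); K=m["camera_matrix"]; p=(np.atleast_2d(uv)-K[:2,2])/K[0,0]
    q=p.copy()
    for _ in range(20): q=p/(1+m["k1"]*(q**2).sum(1,keepdims=True))
    d=np.c_[q,np.ones(len(q))]@m["R"]; return -m["R"].T@m["t"],d
def plane(n,uv,z):
    c,d=ray(n,uv); return c+d*((z-c[2])/d[:,2:])
E
python3 - <<'E'
from h import *
im=cv2.imread("pics/top0.png"); hsv=cv2.cvtColor(im,cv2.COLOR_BGR2HSV)
red=(((hsv[...,0]<8)|(hsv[...,0]>172))&(hsv[...,1]>150)&(hsv[...,2]>60)).astype(np.uint8)
red=cv2.morphologyEx(red,cv2.MORPH_CLOSE,np.ones((15,15)))
yel=((abs(hsv[...,0].astype(int)-28)<5)&(hsv[...,1]>200)&(hsv[...,2]>120)).astype(np.uint8); yel[:150]=0
gr=((hsv[...,1]<60)&(hsv[...,2]>130)).astype(np.uint8)
for nm,x0,x1 in(("L",150,290),("R",345,480)):
    r=red.copy(); r[:,:x0]=0; r[:,x1:]=0; r[:175]=0; r[300:]=0
    c=max(cv2.findContours(r,0,1)[0],key=cv2.contourArea)[:,0,:].astype(float)
    P=plane("top",c,.1075)[:,:2]; (cx,cy),wh,a=cv2.minAreaRect(P.astype(np.float32)*1000)
    print(nm,"lid",cx,cy,wh,a)
    y=yel.copy(); y[:,:x0]=0; y[:,x1:]=0
    ys=np.argwhere(y)[:,::-1].astype(float); print(" yellow",len(ys),plane("top",ys,.103).mean(0))
    g=gr.copy(); g[:,:x0]=0; g[:,x1:]=0; g[:265]=0; g[315:]=0
    gc=max(cv2.findContours(g,0,1)[0],key=cv2.contourArea); print(" grey",cv2.boundingRect(gc))
    gp=np.argwhere(cv2.drawContours(np.zeros_like(g),[gc],-1,1,-1))[:,::-1].astype(float)
    G=plane("top",gp,.0985)
    (bx,by),wh,a=cv2.minAreaRect(G[:,:2].astype(np.float32)*1000); print(" handle",bx,by,wh,a,"xmin",G[:,0].min())
E
```

```text
L lid 616.3326416015625 226.32421875 (189.16287231445312, 239.62106323242188) 7.367441654205322
 yellow 6 [0.47923209 0.30769627 0.103     ]
 grey (197, 268, 48, 27)
 handle 496.6126708984375 211.44686889648438 (52.225868225097656, 102.37432098388672) 7.1595139503479 xmin 0.46794324766090806
R lid 605.421630859375 -218.352783203125 (240.39459228515625, 188.9149932861328) 84.86497497558594
 yellow 12 [ 0.49935794 -0.11333737  0.103     ]
 grey (387, 277, 48, 29)
 handle 485.2468566894531 -209.47866821289062 (102.92870330810547, 52.93706512451172) 84.63955688476562 xmin 0.4561044461450027
```

```bash
cat >> h.py <<'E'
from scipy.spatial.transform import Rotation as Ro
C={"L":(np.array([.6163,.2263]),np.radians(7.3)),"R":(np.array([.6054,-.2184]),np.radians(-5.1))}
def pt(c,front,up,side,deg):
    "world point on the lid: front of hinge, up along the lid normal, side +y, at opening deg"
    o,a=C[c]; u=np.array([np.cos(a),np.sin(a)]); v=np.array([-u[1],u[0]]); t=np.radians(deg)
    x=-front*np.cos(t)+up*np.sin(t); z=.0855+front*np.sin(t)+up*np.cos(t)
    return np.r_[o+u*(.095+x)+v*side,z]
def to(c,p,hold=0,yaw=0,tilt=0):
    "row from the present pose to tool-down TCP p (raised/lowered by hold), y along case x"
    s=bot.get_state(); R0=Ro.from_quat(s["tcp_rot"]); a=C[c][1]+yaw
    R1=Ro.from_matrix(np.array([[-np.sin(a),np.cos(a),0],[np.cos(a),np.sin(a),0],[0,0,-1]]).T.T)
    y=np.array([np.cos(a),np.sin(a),0]); z=np.array([0,0,-1.]); x=np.cross(y,z)
    R1=Ro.from_matrix(np.c_[x,y,z])*Ro.from_rotvec([tilt,0,0])
    d=R0.inv().apply(np.array(p)-[0,0,hold]-s["ee_pos"]); return np.round(np.r_[d,(R0.inv()*R1).as_rotvec()],4)
E
sed -i '/\.T\.T)/d' h.py
python3 - <<'E'
from h import *
for c in "RL": print(c,pt(c,.236,.011,0,0),pt(c,.236,.011,0,55),pt(c,.212,.011,.095,0),pt(c,.212,.011,.095,55))
p=pt("R",.236,.011,0,0); p[2]=.19; print(p,to("R",p))
E
```

```text
R [ 0.46495821 -0.2058659   0.0965    ] [ 0.57417076 -0.21561286  0.28512922] [ 0.49730815 -0.11337547  0.0965    ] [ 0.59632705 -0.12221267  0.26546957]
L [0.47644288 0.20838389 0.0965    ] [0.58520077 0.2223161  0.28512922] [0.48817721 0.30566341 0.0965    ] [0.58678389 0.31829522 0.26546957]
[ 0.46495821 -0.2058659   0.19      ] [ 3.968e-01 -3.067e-01  4.110e-02 -9.000e-04 -5.000e-04 -1.223e+00]
```

The manual's scale: shifts go in shares of 0.4 m and turns go in shares of pi/2 rad. Converting my numbers, 0.397 m / 0.4 = 0.9925, -0.307 m / 0.4 = -0.7675, -1.223 rad / 1.5708 = -0.7786.

```bash
echo '[{"trans":[0.9925, -0.7675, 0], "turn_vec":[0, 0, -0.7786]}, {"trans":[0.9925, -0.7675, 0], "turn_vec":[0, 0, -0.7786]}, {"trans":[0.9925, -0.7675, 0], "turn_vec":[0, 0, -0.7786]}, {"trans":[0.9925, -0.7675, 0], "turn_vec":[0, 0, -0.7786]}, {"trans":[0.9925, -0.7675, 0], "turn_vec":[0, 0, -0.7786]}, {"trans":[0.9925, -0.7675, 0], "turn_vec":[0, 0, -0.7786]}, {"trans":[0.9925, -0.7675, 0], "turn_vec":[0, 0, -0.7786]}, {"trans":[0.9925, -0.7675, 0], "turn_vec":[0, 0, -0.7786]}, {"trans":[0.9925, -0.7675, 0], "turn_vec":[0, 0, -0.7786]}, {"trans":[0.9925, -0.7675, 0], "turn_vec":[0, 0, -0.7786]}, {"trans":[0.9925, -0.7675, 0], "turn_vec":[0, 0, -0.7786]}, {"trans":[0.9925, -0.7675, 0], "turn_vec":[0, 0, -0.7786]}, {"trans":[0.9925, -0.7675, 0.1025], "turn_vec":[0, 0, -0.7786]}, {"trans":[0.9925, -0.7675, 0.1025], "turn_vec":[0, 0, -0.7786]}, {"trans":[0.9925, -0.7675, 0.1025], "turn_vec":[0, 0, -0.7786]}, {"trans":[0.9925, -0.7675, 0.1025], "turn_vec":[0, 0, -0.7786]}]' > next.json && python3 -m creep next.json 0.45 40
python3 - <<'E'
from h import *
p=pt("R",.236,.011,0,0); print(to("R",p,.0187)); print(bot.get_state()["qpos"])
cv2.imwrite("pics/w1.png",bot.snapshot("wrist")[:,:,::-1])
E
```

```text
clock: 1.43
ee_pos: [0.4651, -0.2065, 0.1911]
tcp_rot: [0.738, 0.675, -0.0, 0.0]
force: [-0.3, -0.6, -0.2]
grip_width: 0.452
finger_force: 0.0
[ 0.0007 -0.0002  0.1133 -0.      0.0002 -0.0009]
[ 0.65083625  0.41987917 -0.45366633  1.92664007  0.24084141  0.84790831
 -0.01901348]
```

View pics/w1.png

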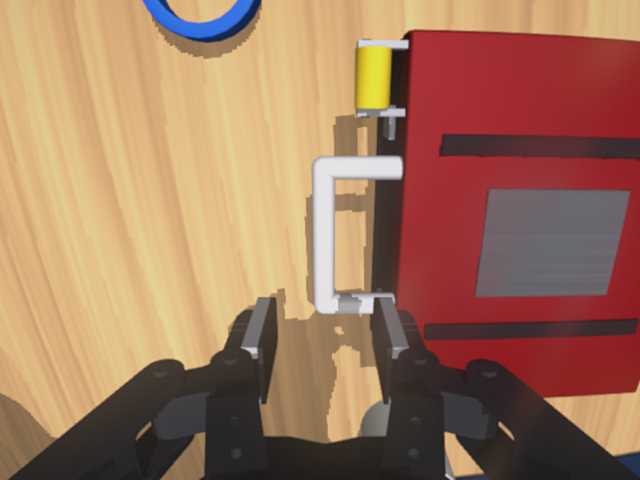

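The wrist view shows the bar at column 323, midway between the fingers (271 and 375). The grasp is lined up, so I'll descend and grip.

In the tool's units: 0.113 m / 0.4 = 0.2825, 0.105 m / 0.4 = 0.2625.

```bash
echo '[{"trans":[0, 0, 0.075]}, {"trans":[0, 0, 0.15]}, {"trans":[0, 0, 0.225]}, {"trans":[0, 0, 0.2625]}, {"trans":[0, 0, 0.2825]}, {"trans":[0, 0, 0.2825]}]' > next.json && python3 -m creep next.json && echo '[{}, {}, {}, {}, {}]' > next.json && python3 -m creep next.json 0 40
python3 - <<'E'
from h import *
for d in (8,16,24,32,40,48,56): print(d,to("R",pt("R",.236,.011,0,d),.0187)[:3])
E
```

```text
clock: 1.98
ee_pos: [0.4649, -0.2065, 0.0771]
tcp_rot: [0.738, 0.675, -0.0, -0.0]
force: [0.6, 0.2, -1.0]
grip_width: 0.45
finger_force: 0.0
clock: 2.4
ee_pos: [0.4643, -0.2063, 0.0787]
tcp_rot: [0.738, 0.675, -0.001, 0.0]
force: [-10.2, 0.7, 11.9]
grip_width: 0.147
finger_force: 38.9
8 [ 0.0005  0.0044 -0.0318]
16 [ 0.0005  0.0127 -0.0637]
24 [ 0.0004  0.0254 -0.0941]
32 [ 0.0004  0.0422 -0.1225]
40 [ 0.0004  0.0627 -0.1482]
48 [ 0.0004  0.0867 -0.1709]
56 [ 0.0004  0.1136 -0.19  ]
```

In the tool's units: -0.094 m / 0.4 = -0.235, -0.079 m / 0.4 = -0.1975.

```bash
echo '[{"trans":[0, 0.005, -0.04]}, {"trans":[0, 0.011, -0.08]}, {"trans":[0, 0.02, -0.12]}, {"trans":[0, 0.0318, -0.16]}, {"trans":[0, 0.0475, -0.1975]}, {"trans":[0, 0.0635, -0.235]}]' > next.json && python3 -m creep next.json
python3 - <<'E'
from h import *
s=bot.get_state();print(s["force"],s["ee_pos"],s["finger_force"])
for d in (24,28,32,36,40,44,48,52,56,58): print(d,to("R",pt("R",.236,.011,0,d),.0187)[:3])
E
```

```text
clock: 2.9
ee_pos: [0.4867, -0.2082, 0.1718]
tcp_rot: [0.738, 0.675, -0.003, -0.003]
force: [-15.2, 1.1, -9.6]
grip_width: 0.14
finger_force: 39.1
[-15.19078327   1.09114736  -9.64291271] [ 0.48671149 -0.20823131  0.17178881] 39.130563139915466
24 [ 0.0004  0.003  -0.0011]
28 [ 0.0004  0.0108 -0.0156]
32 [ 0.0004  0.0196 -0.0295]
36 [ 0.0004  0.0293 -0.0428]
40 [ 0.0005  0.04   -0.0554]
44 [ 0.0005  0.0515 -0.0672]
48 [ 0.0005  0.0638 -0.0782]
52 [ 0.0005  0.0768 -0.0883]
56 [ 0.0005  0.0906 -0.0975]
58 [ 0.0005  0.0976 -0.1017]
```

In the tool's units: -0.0964 m / 0.4 = -0.241, 0.0878 m / 0.4 = 0.2195.

```bash
echo '[{"trans":[0, 0.02, -0.0368]}, {"trans":[0, 0.042, -0.0715]}, {"trans":[0, 0.0663, -0.1045]}, {"trans":[0, 0.0928, -0.1358]}, {"trans":[0, 0.1215, -0.1655]}, {"trans":[0, 0.1523, -0.193]}, {"trans":[0, 0.185, -0.218]}, {"trans":[0, 0.2195, -0.241]}, {"trans":[0, 0.2195, -0.241]}, {"trans":[0, 0.2195, -0.241]}]' > next.json && python3 -m creep next.json
python3 - <<'E'
from h import *
s=bot.get_state();print(s["force"],s["ee_pos"],s["finger_force"])
h=pt("R",0,0,0,0); p=s["ee_pos"]+[0,0,.0187]; a=C["R"][1]; x=(h-p)[:2]@[np.cos(a),np.sin(a)]; z=p[2]-h[2]
print("deg",np.degrees(np.arctan2(z,x)-np.arctan2(.011,.236)), np.hypot(x,z))
E
```

```text
clock: 3.73
ee_pos: [0.5771, -0.2165, 0.2728]
tcp_rot: [0.738, 0.675, -0.001, 0.001]
force: [-28.9, 3.1, 51.9]
grip_width: 0.147
finger_force: 45.7
[-28.94123635   3.10829945  51.94509054] [ 0.57705191 -0.21654338  0.27284966] 45.68556010723114
deg 56.41443158859034 0.2401754441295758
```

In the tool's units: -0.004 m / 0.4 = -0.01, -0.002 m / 0.4 = -0.005.

```bash
echo '[{"trans":[0, -0.0025, -0.005]}, {"trans":[0, -0.005, -0.01]}, {"trans":[0, -0.005, -0.01]}, {"trans":[0, -0.005, -0.01]}]' > next.json && python3 -m creep next.json
python3 - <<'E'
from h import *
cv2.imwrite("pics/w2.png",bot.snapshot("wrist")[:,:,::-1])
E
```

```text
clock: 4.07
ee_pos: [0.5768, -0.2164, 0.2733]
tcp_rot: [0.738, 0.675, 0.001, 0.002]
force: [7.2, -3.6, -3.6]
grip_width: 0.143
finger_force: 41.6
```

View pics/w2.png

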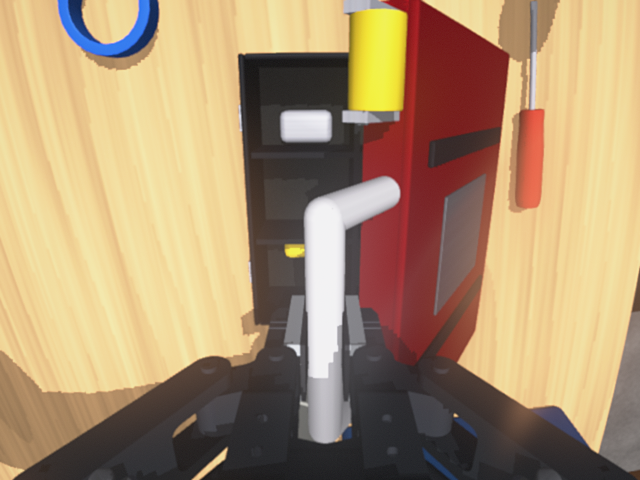

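The lid is up and gripped at the bar (column 325). The rear finger is clear of the lid edge (column ~370). Forces are relaxed, so I'll release and rise.

In the tool's units: -0.1 m / 0.4 = -0.25, -0.06 m / 0.4 = -0.15.

```bash
echo '[{}, {}, {}, {"trans":[0, 0, -0.025]}, {"trans":[0, 0, -0.075]}, {"trans":[0, 0, -0.15]}, {"trans":[0, 0, -0.25]}, {"trans":[0, 0, -0.25]}]' > next.json && python3 -m creep next.json 0.4 40; echo '[{}, {}, {}, {}, {}, {}, {}, {}, {}, {}, {}, {}]' > next.json && python3 -m creep next.json 0
python3 - <<'E'
from h import *
cv2.imwrite("pics/w3.png",bot.snapshot("wrist")[:,:,::-1])
im=bot.snapshot("top")[:,:,::-1]; cv2.imwrite("pics/top3.png",im)
im=bot.snapshot("scene")[:,:,::-1]; cv2.imwrite("pics/s3.png",im)
cv2.imwrite("pics/c3.png",np.hstack([cv2.resize(cv2.imread("pics/top3.png")[150:330,320:520],(400,360)),cv2.resize(im[170:350,160:360],(400,360))]))
E
```

```text
clock: 4.78
ee_pos: [0.5777, -0.2157, 0.3798]
tcp_rot: [0.738, 0.675, 0.002, 0.004]
force: [1.3, 0.3, 0.6]
grip_width: 0.4
finger_force: 0.0
clock: 5.78
ee_pos: [0.5759, -0.2157, 0.3717]
tcp_rot: [0.738, 0.675, 0.0, -0.0]
force: [0.9, -0.1, 0.1]
grip_width: 0.003
finger_force: 0.0
```

View pics/c3.png

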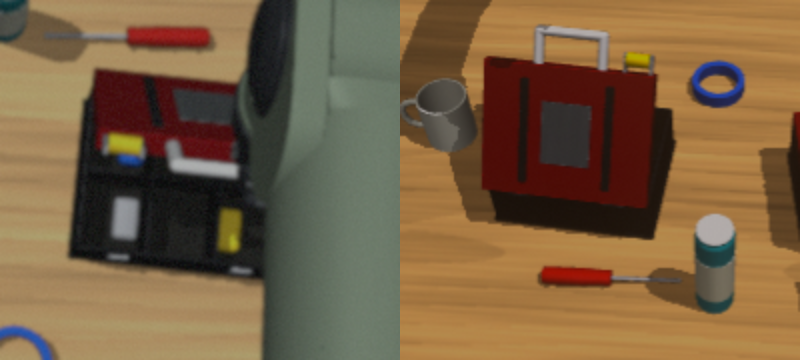

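View pics/w3.png

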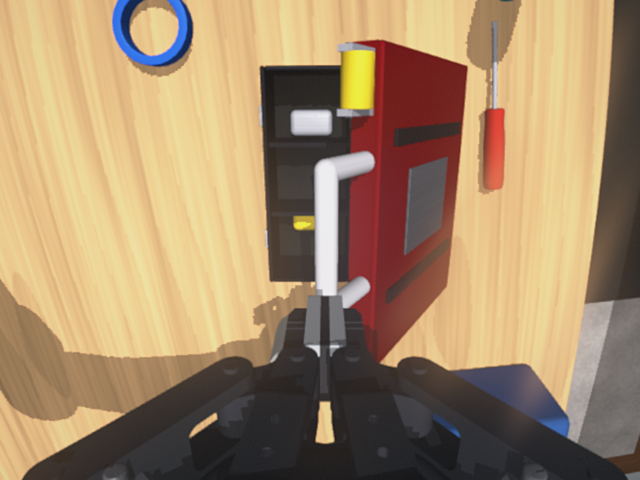

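The lid on the right-hand case stands by itself over a second after release, so that is the good hinge. The roller is at wrist (357,80), top ≈(382,222) and scene ≈(320,200). I'll triangulate it.

```bash
python3 - <<'E'
from h import *
def blob(f,box):
    h=cv2.cvtColor(cv2.imread(f),cv2.COLOR_BGR2HSV); m=((abs(h[...,0].astype(int)-28)<6)&(h[...,1]>180)&(h[...,2]>110)).astype(np.uint8)
    z=np.zeros_like(m); x0,y0,x1,y1=box; z[y0:y1,x0:x1]=m[y0:y1,x0:x1]; n,l,st,c=cv2.connectedComponentsWithStats(z); i=1+st[1:,4].argmax(); print(f,st[i],c[i]); return c[i]
obs=[("wrist","pics/w3.png",(320,40,400,120)),("top","pics/top3.png",(360,205,400,235)),("scene","pics/s3.png",(305,185,340,210))]
A=np.zeros((3,3));b=np.zeros(3);L=[]
for n,f,bx in obs:
    c,d=ray(n,blob(f,bx)); d=d[0]/np.linalg.norm(d[0]); M=np.eye(3)-np.outer(d,d); A+=M;b+=M@c;L.append((M,c))
p=np.linalg.solve(A,b); print(p,[np.linalg.norm(M@(p-c)) for M,c in L])
h=pt("R",0,0,0,0); u=np.array([np.cos(C["R"][1]),np.sin(C["R"][1])]); x=(h-p)[:2]@u; z=p[2]-h[2]
print("deg",np.degrees(np.arctan2(z,x)-np.arctan2(.011,.212)),np.hypot(x,z))
for d in(53,55,57): print(d,pt("R",.212,.011,.095,d))
q=pt("R",.212,.011,.095,55); q[2]=.31; print(to("R",q,yaw=-np.pi/2),to("R",q),bot.get_state()["qpos"])
E
```

```text
pics/w3.png [ 341   51   34   58 1686] [356.78173191  80.6257414 ]
pics/top3.png [375 217  16   9 124] [381.68548387 221.24193548]Traceback (most recent call last):
  File "<stdin>", line 8, in <module>
  File "<stdin>", line 4, in blob
ValueError: attempt to get argmax of an empty sequence
```

```bash
python3 - <<'E'
from h import *
def blob(f,box):
    h=cv2.cvtColor(cv2.imread(f),cv2.COLOR_BGR2HSV); m=((abs(h[...,0].astype(int)-28)<6)&(h[...,1]>180)&(h[...,2]>110)).astype(np.uint8)
    z=np.zeros_like(m); x0,y0,x1,y1=box; z[y0:y1,x0:x1]=m[y0:y1,x0:x1]; n,l,st,c=cv2.connectedComponentsWithStats(z); i=1+st[1:,4].argmax(); print(f,st[i],c[i]); return c[i]
obs=[("wrist","pics/w3.png",(320,40,400,120)),("top","pics/top3.png",(360,205,400,235)),("scene","pics/s3.png",(265,185,300,212))]
A=np.zeros((3,3));b=np.zeros(3);L=[]
for n,f,bx in obs:
    c,d=ray(n,blob(f,bx)); d=d[0]/np.linalg.norm(d[0]); M=np.eye(3)-np.outer(d,d); A+=M;b+=M@c;L.append((M,c))
p=np.linalg.solve(A,b); print(p,[np.linalg.norm(M@(p-c)) for M,c in L])
h=pt("R",0,0,0,0); u=np.array([np.cos(C["R"][1]),np.sin(C["R"][1])]); x=(h-p)[:2]@u; z=p[2]-h[2]
print("deg",np.degrees(np.arctan2(z,x)-np.arctan2(.011,.212)),np.hypot(x,z))
for d in(53,55,57): print(d,pt("R",.212,.011,.095,d))
q=pt("R",.212,.011,.095,55); q[2]=.31; print(to("R",q,yaw=-np.pi/2),to("R",q),bot.get_state()["qpos"])
E
```

```text
pics/w3.png [ 341   51   34   58 1686] [356.78173191  80.6257414 ]
pics/top3.png [375 217  16   9 124] [381.68548387 221.24193548]
pics/s3.png [273 196  12   7  67] [278.58208955 198.97014925]
[ 0.60438523 -0.12317867  0.27077307] [np.float64(0.0018886721929545183), np.float64(0.0017502078919619704), np.float64(0.00035894345642973095)]
deg 57.611142499405 0.21269982767570147
53 [ 0.59013939 -0.12166043  0.26143069]
55 [ 0.59632705 -0.12221267  0.26546957]
57 [ 0.60265135 -0.1227771   0.26928919]
[ 0.0949  0.012   0.0617  0.     -0.      1.5708] [ 0.0949  0.012   0.0617  0.     -0.     -0.    ] [ 0.57208023  0.42894303 -0.46285714  1.41549568  0.19185248  1.34178118
  0.0129726 ]
```

Triangulation puts the roller at (0.604, -0.123, 0.271) and the lid at about 57.6°. Residuals are under 2 mm and the hinge radius of 0.2127 agrees with the given 0.2123. I'll move above it with the fingers shut.

In the tool's units: 0.095 m / 0.4 = 0.2375, 0.019 m / 0.4 = 0.0475.

```bash
echo '[{"trans":[0.075, 0.015, 0]}, {"trans":[0.1625, 0.0325, 0]}, {"trans":[0.2375, 0.0475, 0]}, {"trans":[0.2375, 0.0475, 0]}, {"trans":[0.2375, 0.0475, 0.075]}, {"trans":[0.2375, 0.0475, 0.1375]}, {"trans":[0.2375, 0.0475, 0.175]}, {"trans":[0.2375, 0.0475, 0.1875]}, {"trans":[0.2375, 0.0475, 0.1875]}, {"trans":[0.2375, 0.0475, 0.1875]}, {"trans":[0.2375, 0.0475, 0.1875]}, {"trans":[0.2375, 0.0475, 0.1875]}]' > next.json && python3 -m creep next.json 0
python3 - <<'E'
from h import *
s=bot.get_state(); print(s["ee_pos"],s["force"])
cv2.imwrite("pics/w4.png",bot.snapshot("wrist")[:,:,::-1])
E
```

```text
clock: 6.93
ee_pos: [0.6037, -0.1228, 0.2979]
tcp_rot: [0.738, 0.675, 0.001, 0.001]
force: [1.2, 0.4, 0.2]
grip_width: 0.001
finger_force: 0.0
[ 0.60373575 -0.12280306  0.29787706] [1.19506941 0.42554718 0.18738447]
```

View pics/w4.png

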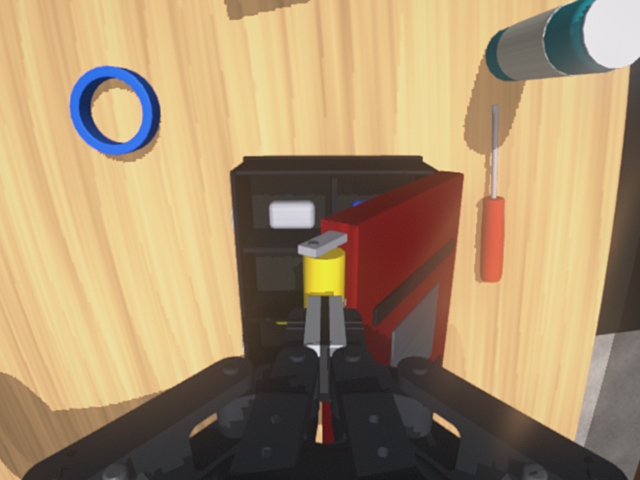

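The shut fingertips (column 324) sit above the roller (columns 303–345, centre 325), so I'll feel downwards.

```bash
f(){ grep -E 'clock|ee_pos|force:'; }
echo '[{"trans":[0, 0, 0.0075]}, {"trans":[0, 0, 0.015]}, {"trans":[0, 0, 0.0225]}, {"trans":[0, 0, 0.025]}, {"trans":[0, 0, 0.025]}, {"trans":[0, 0, 0.025]}]' > next.json && python3 -m creep next.json | f
echo '[{"trans":[0, 0, 0.0013]}, {"trans":[0, 0, 0.0025]}, {"trans":[0, 0, 0.0025]}]' > next.json && python3 -m creep next.json | f
```

```text
clock: 7.48
ee_pos: [0.6033, -0.1227, 0.2866]
force: [-0.2, -0.8, 0.1]
finger_force: 0.0
clock: 7.73
ee_pos: [0.6033, -0.1228, 0.2857]
force: [1.2, 0.2, 0.7]
finger_force: 0.0
```

In the tool's units: 0.0008 m / 0.4 = 0.002, 0.0005 m / 0.4 = 0.0013.

```bash
g(){ tee /tmp/o | grep -E 'ee_pos|^force:'; awk '/^force:/{gsub("]","");exit ($4>2.5)}' /tmp/o; }
echo '[{"trans":[0, 0, 0.0013]}, {"trans":[0, 0, 0.002]}, {"trans":[0, 0, 0.002]}]' > next.json && python3 -m creep next.json | g &&
echo '[{"trans":[0, 0, 0.0013]}, {"trans":[0, 0, 0.002]}, {"trans":[0, 0, 0.002]}]' > next.json && python3 -m creep next.json | g &&
echo '[{"trans":[0, 0, 0.0013]}, {"trans":[0, 0, 0.002]}, {"trans":[0, 0, 0.002]}]' > next.json && python3 -m creep next.json | g &&
echo '[{"trans":[0, 0, 0.0013]}, {"trans":[0, 0, 0.002]}, {"trans":[0, 0, 0.002]}]' > next.json && python3 -m creep next.json | g &&
echo '[{"trans":[0, 0, 0.0013]}, {"trans":[0, 0, 0.002]}, {"trans":[0, 0, 0.002]}]' > next.json && python3 -m creep next.json | g &&
echo '[{"trans":[0, 0, 0.0013]}, {"trans":[0, 0, 0.002]}, {"trans":[0, 0, 0.002]}]' > next.json && python3 -m creep next.json | g &&
echo '[{"trans":[0, 0, 0.0013]}, {"trans":[0, 0, 0.002]}, {"trans":[0, 0, 0.002]}]' > next.json && python3 -m creep next.json | g &&
echo '[{"trans":[0, 0, 0.0013]}, {"trans":[0, 0, 0.002]}, {"trans":[0, 0, 0.002]}]' > next.json && python3 -m creep next.json | g; tail -6 /tmp/o
```

```text
ee_pos: [0.6033, -0.1228, 0.2848]
force: [-0.2, 0.5, 0.0]
ee_pos: [0.6032, -0.1228, 0.284]
force: [0.1, -0.2, -0.1]
ee_pos: [0.6033, -0.1228, 0.2832]
force: [-0.0, 0.2, 0.2]
ee_pos: [0.6033, -0.1228, 0.2824]
force: [0.5, 0.7, 0.5]
ee_pos: [0.6033, -0.1228, 0.2816]
force: [-0.6, -0.3, 0.6]
ee_pos: [0.6032, -0.1228, 0.2808]
force: [-0.2, -0.0, 1.2]
ee_pos: [0.6033, -0.1228, 0.28]
force: [-0.7, 0.6, 0.0]
ee_pos: [0.6032, -0.1227, 0.2792]
force: [0.2, 0.4, 0.7]
clock: 9.73
ee_pos: [0.6032, -0.1227, 0.2792]
tcp_rot: [0.738, 0.675, -0.0, -0.0]
force: [0.2, 0.4, 0.7]
grip_width: 0.001
finger_force: 0.0
```

In the tool's units: 0.0008 m / 0.4 = 0.002, 0.0005 m / 0.4 = 0.0013.

```bash
g(){ tee /tmp/o | grep -E 'ee_pos|^force:'; awk '/^force:/{gsub("]","");exit ($4>2.2)}' /tmp/o; }
echo '[{"trans":[0, 0, 0.0013]}, {"trans":[0, 0, 0.002]}, {"trans":[0, 0, 0.002]}]' > next.json && python3 -m creep next.json | g &&
echo '[{"trans":[0, 0, 0.0013]}, {"trans":[0, 0, 0.002]}, {"trans":[0, 0, 0.002]}]' > next.json && python3 -m creep next.json | g &&
echo '[{"trans":[0, 0, 0.0013]}, {"trans":[0, 0, 0.002]}, {"trans":[0, 0, 0.002]}]' > next.json && python3 -m creep next.json | g &&
echo '[{"trans":[0, 0, 0.0013]}, {"trans":[0, 0, 0.002]}, {"trans":[0, 0, 0.002]}]' > next.json && python3 -m creep next.json | g &&
echo '[{"trans":[0, 0, 0.0013]}, {"trans":[0, 0, 0.002]}, {"trans":[0, 0, 0.002]}]' > next.json && python3 -m creep next.json | g &&
echo '[{"trans":[0, 0, 0.0013]}, {"trans":[0, 0, 0.002]}, {"trans":[0, 0, 0.002]}]' > next.json && python3 -m creep next.json | g; tail -6 /tmp/o
```

```text
ee_pos: [0.6033, -0.1228, 0.2784]
force: [-0.1, -0.8, -0.6]
ee_pos: [0.6032, -0.1228, 0.2776]
force: [-0.2, 0.3, -0.6]
ee_pos: [0.6033, -0.1228, 0.2769]
force: [0.5, 0.7, -0.3]
ee_pos: [0.6034, -0.1227, 0.2768]
force: [-2.5, 0.2, 7.7]
clock: 10.73
ee_pos: [0.6034, -0.1227, 0.2768]
tcp_rot: [0.738, 0.675, 0.0, 0.0]
force: [-2.5, 0.2, 7.7]
grip_width: 0.001
finger_force: 4.3
```

Contact at z = 0.2768 with 7.7 N. I'll hold it, then check before backing off.

```bash
echo '[{}, {}, {}, {}]' > next.json && python3 -m creep next.json | grep -E 'ee_pos|force'; echo '[{}, {}, {}, {}]' > next.json && python3 -m creep next.json | grep -E 'ee_pos|force'
```

```text
ee_pos: [0.6034, -0.1228, 0.2768]
force: [-3.1, -0.2, 8.3]
finger_force: 4.4
ee_pos: [0.6034, -0.1228, 0.2768]
force: [-3.0, 0.2, 8.4]
finger_force: 4.4
```

A steady 8.4 N for 0.67 s with nothing moving. Now I'll back off and verify.

In the tool's units: -0.1 m / 0.4 = -0.25, -0.09 m / 0.4 = -0.225.

```bash
echo '[{"trans":[0, 0, -0.01]}, {"trans":[0, 0, -0.05]}, {"trans":[0, 0, -0.125]}, {"trans":[0, 0, -0.225]}, {"trans":[0, 0, -0.25]}, {"trans":[0, 0, -0.25]}, {"trans":[0, 0, -0.25]}, {"trans":[0, 0, -0.25]}, {"trans":[0, 0, -0.25]}, {"trans":[0, 0, -0.25]}]' > next.json && python3 -m creep next.json
python3 - <<'E'
from h import *
cv2.imwrite("pics/s5.png",bot.snapshot("scene")[:,:,::-1])
d=cv2.absdiff(cv2.imread("pics/s5.png"),cv2.imread("pics/s3.png")); print((d.max(2)>60)[150:340,150:460].sum(), np.argwhere((d.max(2)>60)[150:340,150:460]).mean(0)+[150,150])
E
```

```text
clock: 12.23
ee_pos: [0.603, -0.1228, 0.3753]
tcp_rot: [0.738, 0.675, -0.0, -0.001]
force: [-0.1, 0.5, 0.8]
grip_width: 0.0
finger_force: 0.0
2465 [188.31602434 198.65638945]
```

View pics/s5.png

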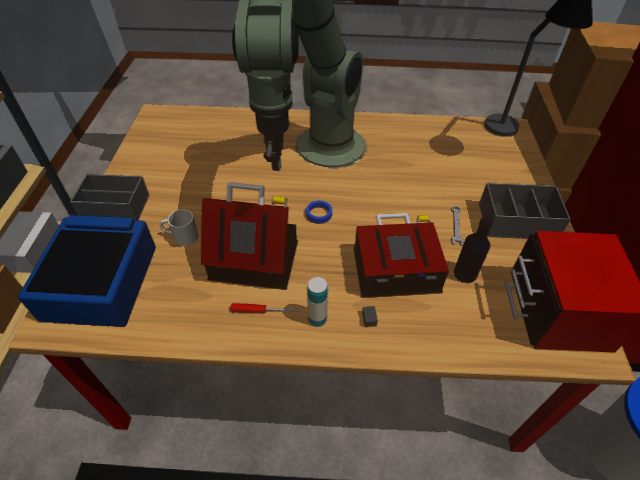

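The lid stands open with its handle at (246,193), the other case is shut at (400,245), the bystanders are where they were, and the arm is clear.

```bash
python3 -c "
from station import bot
print(bot.sign_off())"
```

```text
the job is handed in; nothing more can be done
None
```

The right-hand case has the good hinge: its lid stayed up by itself at about 57°, its roller took a steady push of about 8 N, and I left it standing open, with the other case never opened and still shut, and handed the job in.

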